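# Unbolt the blasting cabinet's lid past its spring safety catch

## Task

Unbolt the lid of the blasting cabinet: press the bolt's spring safety catch right down with one fingertip and keep it held down while the other fingertip slides the bolt by its upright tab all the way back, out of the keeper on the lid and towards the catch. Then let go, so that the catch springs fully up again and locks the bolt open. Leave the lid shut and leave everything else where it stands.

Things in the scene. Friction and masses are not known exactly. Their poses are not given: they have to be found in the camera images.
- blaster: fixed blasting cabinet, 340 deep (x) x 480 wide (y) x 220 mm high; origin at the centre of its underside, x away from its front with the arm ports, z up. A glass lid covers y -0.05 to 0.23; the rest (y -0.05 to -0.24) is a flat deck that carries the bolt, whose line runs along y at x = -0.100 from the lid's keeper (y -0.037) past the tab to the catch and opens towards -y. Filler caps at x 0.115
- bolt (a joint): how far the bolt is drawn back, m: 0 = fully shot into the lid's keeper, 0.024 = fully back at its stop (open). It drags with about 2.5 N and stays where it is left. With the catch up it is blocked after about 2 mm of play; only from 22 mm back can the catch spring up again and lock it open
- bolt_tab (a point): top centre of the bolt's upright steel tab, moves with the bolt; axes as the cabinet's. Tab 26 wide (x), 8 mm thick (y), top 62 mm above the deck, on a flat bar 14 mm wide whose top is 25 mm above the deck (foot at the tab 16 long, 5 mm high). On its lid side: guide strap 34 to 46 mm away, keeper from 56 mm on, tops 29 and 31 mm above the deck. Bolt shut, it is 76 mm from the catch pad's centre
- catch (a joint): how far the safety catch is pressed down, m: 0 = up (sprung), 0.010 = fully down at its stop. The spring pushes back with about 3 N at the top and 7 N at the bottom. Its tooth leaves the bolt's notch at 0.005
- catch_pad (a point): centre of the top face of the safety catch's ribbed steel push pad, moves straight down with the catch; axes as the cabinet's. The pad is 64 mm long (y, along the bolt's line) and 32 mm wide (x) and works the same wherever it is pressed. Its top is 43 mm above the deck when up, 33 mm when pressed
- keeper (a point): top centre of the steel keeper staple that the bolt's nose enters (14 mm long along the bolt, 28 mm wide, 31 mm high); it is fixed on the glass lid, which is hinged along the cabinet's far edge, starts shut and rests shut by its weight, so this point rises if the lid is lifted
- cast_a: plaster cast of a jaw, 58 x 62 x 35 mm, loose, on the cabinet's deck behind the bolt; origin at the centre of its underside; to be left where it is
- jar: white jar with a black cap, 44 mm across, 62 mm high, loose, on the deck behind the catch; origin at the centre of its underside; to be left where it is
- die: small plaster die, 22 mm across and 29 mm high, loose, on the deck's front edge 50 mm in front of the bolt's centre line; origin at the centre of its underside; to be left where it is
- cast_b: second plaster cast of a jaw, 58 x 62 x 35 mm, loose, on the table; origin at the centre of its underside; to be left where it is
- denture: pink denture with teeth, about 60 x 70 x 24 mm, loose, on the table; origin at the centre of its underside; to be left where it is
- bowl: black rubber mixing bowl, 110 mm across, 60 mm high, loose, on the table; origin at the centre of its underside; to be left where it is
- handpiece: blue and steel handpiece, about 150 mm long, 22 mm thick, lying loose on the table; origin at the centre of its underside; to be left where it is

How it is judged:
On the way, in this order (a step that is already met when the one before it is completed fails the run):
1. the catch is pressed down with the bolt still shut (value of joint catch above 0.007 m and value of joint bolt below 0.004 m), for 0.1 s.
2. the bolt is drawn back with the catch still held down (value of joint catch above 0.006 m and value of joint bolt above 0.021 m), for 0.05 s.
At the end, for the whole second after the job is handed in: the bolt is drawn back at least 21 of its 24 mm, the catch has sprung up (within 2 mm of the top) and locks it open, the lid is shut (its keeper within 6 mm of where it began), and all loose things are within 20 mm of where they began (value of joint bolt above 0.021 m and value of joint catch below 0.002 m and distance of keeper from where it was at the start of the episode below 0.006 m and velocity of joint bolt below 0.005 m/s and distance of each of cast_a, jar, die, cast_b, denture, bowl, handpiece from where it was at the start of the episode below 0.02 m); the robot touches nothing.
It fails at once if the catch was let up (less than 6 mm down) while the bolt was on its way (between 4 and 19 mm) (value of joint bolt between 0.004 and 0.019 m and value of joint catch below 0.006 m).
It fails at once if the lid was raised (its keeper moved by more than 12 mm) (distance of keeper from where it was at the start of the episode above 0.012 m).
It fails at once if a bystander was moved by more than 20 mm (distance of any of cast_a, jar, die, cast_b, denture, bowl, handpiece from where it was at the start of the episode above 0.02 m).
It also fails if it takes over 38 s, if anything falls off the work surface, if the arm or the gripper's body presses on something with over 40 N, if the wrist force passes 120 N, or if a joint passes its speed limit or range.

## Robot

A 7-joint arm with a two-finger parallel gripper is mounted at the origin on the work surface. World frame = base frame: x ahead of the robot, y to its left, z up, the work surface at z = 0. Lengths are in m, angles in rad, forces in N, time in s.
With the tool pointing down it reaches from about 0.425 to 0.975 m from the base axis. Payload 16.7 kg.
Tool frame: the origin (TCP) lies on the centre line of the jaws, within the pads' length; the fingertips stand 25 mm ahead of it and the grasp point (between the pads) lies 6 mm ahead of it; z points along the fingers, y is the line along which they close (so a half turn about z gives the same grasp; the last joint's range is limited). The gripper opens to 85 mm and grips with 20 to 120 N. Pads are 22 mm wide; open, the fingers measure 114 mm over their backs; the gripper's body (76 mm by 85 mm) begins 54 mm behind the grasp point. The pads swing forward as they close: fully open they stand 13 mm farther back than shut.
Start: joints at [1.042, 0.426, 0.074, 1.606, -0.034, 1.111, -0.067], TCP at [0.25, -0.627, 0.256] pointing down, gripper open.
Joint ranges: [-2.85, 2.85], [-0.5, 2.14], [-1.23, 1.37], [0.21, 2.46], [-1.02, 4.16], [0.16, 2.05], [-2.73, 2.73]. Speed limits (rad/s): [1.89, 1.89, 2.39, 2.39, 3.01, 3.01, 3.01].

## Interface

Orientations are given as a unit quaternion [x, y, z, w].
In Python, from plant import r gives the robot as it stands. The module is installed in compiled form; this text tells all that it offers.
- The arm moves only by the tool servo_tool, never from a script. Its argument "increments" is a list that holds one entry, the list of rows, each a list of 4 numbers: the shift along the world's x, y, z in mm, then the turn about the world's z in rad. A call has 1 to 20 rows; each row is the pose to reach, as a shift and turn from the pose commanded when the call began; what a row does not reach only later rows make up. A row lasts 1/8 s, in which the tool goes at most 62.5 mm and 10.7 degrees, less where a joint would pass 70% of its speed; a pose out of reach is approached as far as the arm can. A call with a gripper value outside its range is refused whole. "fingers" is the opening in per cent of the stroke, from 0 (shut) to 100 (fully open), set as the call begins (left out, the last holds). The fingers move at their own pace and stop on an object; the grip force is fixed at half the most. Time passes only in rows, so rows that repeat a pose let the fingers close. It gives the time, the measured TCP pose, the force and the opening at its end, in the units of the state.
- r.observe(): the state, without advancing time (a new reading comes with each control period).
- r.capture(name): name is "scene" or "top"; returns a dict with "pixels" (384x512x3 uint8, blue, green, red), "camera_matrix" (3x3 intrinsics, pixels), "world_from_camera" (4x4, takes a point from camera to world coordinates). Camera axes: x right, y up, looking along -z (the intrinsics and any distortion apply to the point x, -y, -z); pixel columns grow to the right and rows downward; lengths in m; the calibration is good to about 2 mm. A picture is of the moment at which its call begins. There is no depth.
- r.finish_job(): hands the job in, once; it reports no verdict.
The state is a dict: "time_s": time; "joint_positions": joint angles; "qvel": joint speeds; "joint_torque": joint torques, N m; "ee_pos": TCP position; "eef_rot": TCP orientation; "force": force on the tool from outside, world axes, zero at the start; "wrist_torque": the same for the moment, N m; "grip_width": opening from 0.0 (shut) to 1.0 (fully open).
Only numpy, scipy, OpenCV 4.12 (cv2) and the standard library are available. Lean on these libraries where they do the work, as an engineer would, in place of code of your own. Each camera call takes 0.05 s, during which the arm holds its last target. There are 200 camera calls.

## Working session

There is one attempt and no reset: what is moved stays moved. The work goes in short steps, Python scripts to look and compute and a tool call to move; the robot and the scene stay as the last step left them, time stands still between calls to the robot, and variables do not carry over. Pictures are saved under pics/ and viewed, on a budget of 10 in all, crops included, one or two more only if the job needs it, and the job is handed in when it is done.

Besides the shell and the picture viewer there is one more tool, called after "Emit:" in YAML: its name, and indented under it one key for each argument. servo_tool: Moves the arm, as the interface text tells. Its arguments: {"type":"object","properties":{"increments":{"type":"array","items":{"type":"array","items":{"type":"array","items":{"type":"number"}}}},"fingers":{"type":"number"}},"required":["increments"]}

```bash
mkdir -p pics
cat > h.py <<'E'
import numpy as np, cv2
from plant import r
def cap(n,f):
    c=r.capture(n); cv2.imwrite('pics/'+f+'.png',c['pixels']); np.savez('pics/'+f,K=c['camera_matrix'],T=c['world_from_camera'],p=c['pixels']); return c
def load(f): return np.load('pics/'+f+'.npz')
def ray(d,u,v):
    K,T=d['K'],d['T']; q=np.linalg.solve(K,[u,v,1.]); q=np.array([q[0],-q[1],-q[2]]); return T[:3,3],T[:3,:3]@q
def onz(d,u,v,z):
    o,q=ray(d,u,v); return o+q*(z-o[2])/q[2]
def proj(d,P):
    T=d['T']; q=T[:3,:3].T@(np.array(P)-T[:3,3]); q=np.array([q[0],-q[1],-q[2]]); p=d['K']@q; return p[:2]/p[2]
E
python3 - <<'E'
from h import *
s=r.observe(); print({k:np.round(v,3) for k,v in s.items()})
a=cap('scene','s0');b=cap('top','t0')
for c in(a,b): print(np.round(c['camera_matrix'],1).tolist(),np.round(c['world_from_camera'],3).tolist(), [k for k in c])
E
```

```text
{'time_s': np.float64(0.0), 'joint_positions': array([ 1.042,  0.427,  0.074,  1.607, -0.034,  1.111, -0.067]), 'qvel': array([-0.   , -0.   , -0.001, -0.   ,  0.   , -0.001, -0.001]), 'joint_torque': array([ 1.0000e-03, -9.4984e+01,  3.7610e+00, -4.6351e+01,  1.9000e-02,
        1.0000e-02, -0.0000e+00]), 'ee_pos': array([ 0.249, -0.627,  0.256]), 'eef_rot': array([ 0.982,  0.188, -0.   , -0.001]), 'force': array([-0.231,  0.502, -0.123]), 'wrist_torque': array([ 0.02 , -0.058, -0.01 ]), 'grip_width': np.float64(1.001)}
[[367.5, 0.0, 260.2], [0.0, 367.5, 190.0], [0.0, 0.0, 1.0]] [[0.802, -0.485, 0.349, 0.826], [0.597, 0.662, -0.453, -0.498], [-0.011, 0.572, 0.82, 0.859], [0.0, 0.0, 0.0, 1.0]] ['pixels', 'camera_matrix', 'world_from_camera']
[[366.1, 0.0, 262.9], [0.0, 366.1, 182.0], [0.0, 0.0, 1.0]] [[0.0, 0.981, -0.194, 0.36], [-0.999, 0.007, 0.033, -0.104], [0.034, 0.194, 0.98, 1.101], [0.0, 0.0, 0.0, 1.0]] ['pixels', 'camera_matrix', 'world_from_camera']
```

View pics/s0.png

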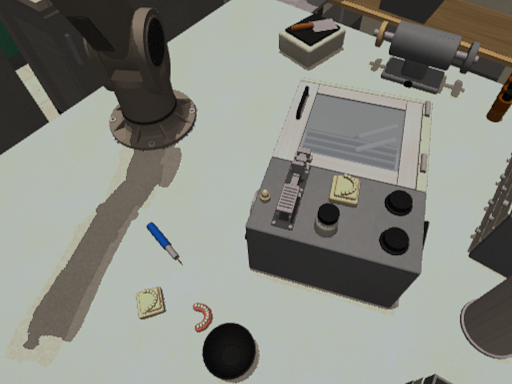

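View pics/t0.png

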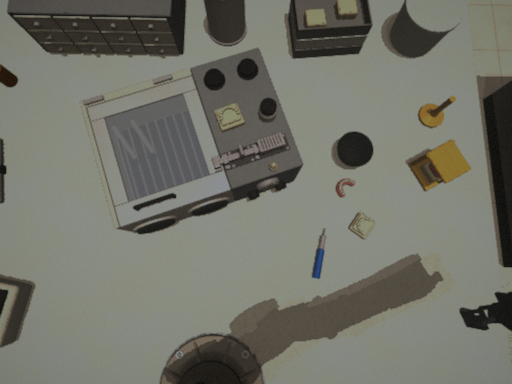

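Scene: the cabinet's bolt line runs from the keeper at about (303,157) to the catch pad at (288,195), with the die at (264,195) and the jar at (327,215). Top: the pad is at about (270,143), the tab near (250,150) and the die at (273,167). I'll enlarge both in one picture.

Run:
```python
from h import *
a=load('s0');b=load('t0')
A=cv2.resize(a['p'][140:235,240:340],None,fx=6,fy=6,interpolation=cv2.INTER_CUBIC)[:, :400*2]
B=cv2.resize(b['p'][125:185,205:305],None,fx=6,fy=6,interpolation=cv2.INTER_CUBIC)
cv2.imwrite('pics/c1.png',A); cv2.imwrite('pics/c2.png',B)
```

```text
(no output)
```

View pics/c1.png

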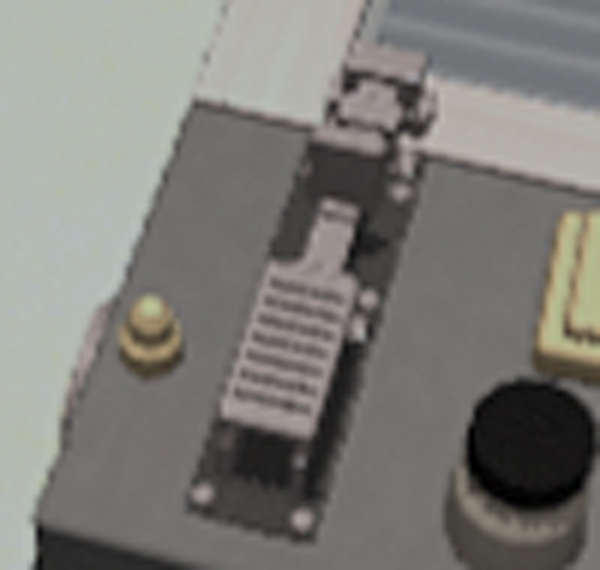

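View pics/c2.png

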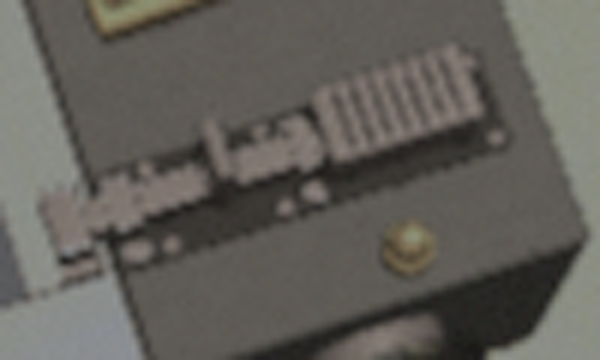

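c1: pad top corners at about (272,262), (355,278), (312,437) and (222,415). c2: pad corners at about (318,88), (455,45), (485,115) and (335,162), with the tab's top edge near (212,125)-(225,170). I'll fit the frame from the pad and predict the tab.

Run:
```python
from h import *
a=load('s0');b=load('t0')
S=[(240+u/6,140+v/6) for u,v in[(272,262),(357,278),(312,437),(222,415)]]
T=[(205+u/6,125+v/6) for u,v in[(335,162),(318,88),(455,45),(485,115)]]
ps=np.array([onz(a,*p,.263) for p in S]);pt=np.array([onz(b,*p,.263) for p in T])
for p in(ps,pt):
    print(np.round(p[:,:2],4).tolist(),p.mean(0).round(4)); 
    print([np.linalg.norm(p[i]-p[i-1]).round(4) for i in range(4)])
    d=(p[0]+p[1]-p[2]-p[3]); print('yaw of cabinet y',np.degrees(np.arctan2(d[1],d[0])))
# cabinet deck edges from top: lid/deck border line and front deck corners, z=.22
for n,u,v in[('deck front -y corner c2',585,235),('c2 lid edge a',30,0),('c2 lid edge b',150,360)]:
    print(n,onz(b,205+u/6,125+v/6,.22).round(4))
for n,u,v in[('c1 front -y corner',40,522),('c1 front lid corner',195,103),('lid border',600,190)]:
    print(n,onz(a,240+u/6,140+v/6,.22).round(4))
print('die top',onz(b,205+408/6,125+238/6,.249),onz(a,240+150/6,140+308/6,.249))
for z,tu,tv,su,sv in[(.282,212,122,0,0),(.282,222,178,0,0)]: print(onz(b,205+tu/6,125+tv/6,z).round(4))
c=(ps.mean(0)+pt.mean(0))/2
d=(pt[0]+pt[1]-pt[2]-pt[3]);d/=np.linalg.norm(d);x=np.array([d[1],-d[0],0])
for nm,al,z in[('tab',.076,.282),('keeper',.139,.251)]:
    for s in(-.013,.013):
        P=c+d*al+x*s;P[2]=z
        print(nm,s,P.round(4),(proj(a,P)-[240,140])*6,(proj(b,P)-[205,125])*6)
```

```text
[[0.6037, -0.1266], [0.6301, -0.1154], [0.6524, -0.1753], [0.6248, -0.1855]] [ 0.6278 -0.1507  0.263 ]
[np.float64(0.0625), np.float64(0.0287), np.float64(0.064), np.float64(0.0294)]
yaw of cabinet y 110.06987008450862
[[0.5987, -0.1274], [0.6292, -0.1206], [0.6478, -0.1754], [0.6187, -0.1871]] [ 0.6236 -0.1527  0.263 ]
[np.float64(0.063), np.float64(0.0312), np.float64(0.0579), np.float64(0.0313)]
yaw of cabinet y 108.60645590103097
deck front -y corner c2 [ 0.5806 -0.2324  0.22  ]
c2 lid edge a [ 6.802e-01 -3.000e-04  2.200e-01]
c2 lid edge b [ 0.5267 -0.0534  0.22  ]
c1 front -y corner [ 0.5858 -0.2324  0.22  ]
c1 front lid corner [ 0.5225 -0.056   0.22  ]
lid border [ 0.6658 -0.0025  0.22  ]
die top [ 0.57152987 -0.1570524   0.249     ] [ 0.57620553 -0.15784429  0.249     ]
[ 0.6089 -0.0792  0.282 ]
[ 0.5865 -0.0834  0.282 ]
tab -0.013 [ 0.5891 -0.0838  0.282 ] [310.67326227 125.241898  ] [223.23180027 171.49042316]
tab 0.013 [ 0.6138 -0.0755  0.282 ] [385.6933881  143.36493719] [202.52522948 109.88457218]
keeper -0.013 [ 0.569  -0.0241  0.251 ] [351.24384094  51.57048279] [ 73.68065259 240.11117398]
keeper 0.013 [ 0.5937 -0.0158  0.251 ] [420.91836432  67.89624413] [ 54.32407207 179.87714074]
```

Emit:
servo_tool:
  increments:
    - [[0,0,50,0],[0,0,100,0],[20,30,144,0],[50,74,144,0],[80,118,144,0],[110,162,144,0],[140,206,144,0],[170,250,144,-0.01],[200,295,144,-0.02],[230,339,144,-0.03],[260,383,144,-0.037],[290,427,144,-0.037],[320,471,144,-0.037],[345,508,144,-0.037],[357,526,144,-0.037],[357,526,144,-0.037],[357,526,144,-0.037],[357,526,144,-0.037]]
  fingers: 75

```text
time_s: 2.35
ee_pos: [0.6061, -0.1025, 0.4004]
eef_rot: [0.986, 0.169, -0.0, 0.0]
force: [-0.1, -0.2, 0.4]
grip_width: 0.753
```

Emit:
servo_tool:
  increments:
    - [[0,0,-40,0],[0,0,-75,0],[0,0,-85,0],[0,0,-85,0]]

```text
time_s: 2.85
ee_pos: [0.6066, -0.1016, 0.3157]
eef_rot: [0.985, 0.17, -0.0, -0.0]
force: [-1.3, 0.2, 0.3]
grip_width: 0.752
```

Run:
```python
from h import *
a=cap('scene','s1');b=cap('top','t1')
A=cv2.resize(a['p'][115:215,245:345],None,fx=5,fy=5,interpolation=cv2.INTER_CUBIC)
B=cv2.resize(b['p'][115:185,205:305],None,fx=3,fy=3,interpolation=cv2.INTER_CUBIC)
C=np.zeros((500,800,3),np.uint8);C[:,:500]=A;C[:210,500:]=B
cv2.imwrite('pics/c3.png',C); print(r.observe()['ee_pos'])
```

```text
Traceback (most recent call last):
KeyError: 'p'
```

Run:
```python
from h import *
a=load('s1');b=cap('top','t1')
A=cv2.resize(a['p'][115:215,245:345],None,fx=5,fy=5,interpolation=cv2.INTER_CUBIC)
B=cv2.resize(b['pixels'][115:185,205:305],None,fx=3,fy=3,interpolation=cv2.INTER_CUBIC)
C=np.zeros((500,800,3),np.uint8);C[:,:500]=A;C[:210,500:]=B
cv2.imwrite('pics/c3.png',C); print(r.observe()['ee_pos'])
```

```text
[ 0.60717329 -0.10127541  0.31686403]
```

View pics/c3.png

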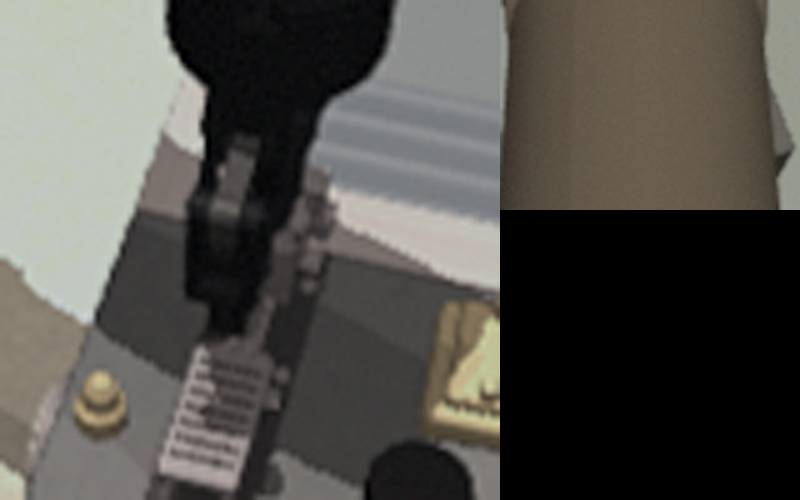

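The catch-side fingertip ends at about c3 (228,335), just above the catch-pad's near end. The tab and the other finger are hidden behind it. I'll check that against the projection.

Run:
```python
from h import *
a=load('s1'); e=np.array([.607,-.1014,.316]); d=np.array([-.335,.942,0]);x=np.array([.942,.335,0])
f=lambda P:((proj(a,P)-[245,115])*5).round(0)
for t in(.012,.018,.025):
    for y in(-.032,-.046):
        print(t,y,[f(e+d*y+x*s-[0,0,t]) for s in(-.011,0,.011)])
# pad edges as predicted
c=np.array([.6257,-.1517,.263]); print([f(c+d*u+x*v) for u in(.032,-.032) for v in(-.016,.016)])
```

```text
0.012 -0.032 [array([202., 299.]), array([230., 306.]), array([258., 313.])]
0.012 -0.046 [array([192., 328.]), array([220., 335.]), array([249., 342.])]
0.018 -0.032 [array([201., 309.]), array([229., 316.]), array([257., 322.])]
0.018 -0.046 [array([191., 337.]), array([220., 344.]), array([248., 351.])]
0.025 -0.032 [array([200., 320.]), array([228., 326.]), array([256., 333.])]
0.025 -0.046 [array([191., 348.]), array([219., 355.]), array([247., 362.])]
[array([193., 339.]), array([271., 358.]), array([150., 469.]), array([231., 490.])]
```

Emit:
servo_tool:
  increments:
    - [[0,0,-5,0],[0,0,-10,0],[0,0,-15,0],[0,0,-18,0],[0,0,-18,0]]

```text
time_s: 3.62
ee_pos: [0.6065, -0.1011, 0.297]
eef_rot: [0.985, 0.17, -0.0, -0.0]
force: [0.1, -0.4, 0.6]
grip_width: 0.749
```

Emit:
servo_tool:
  increments:
    - [[0,0,-3,0],[0,0,-6,0],[0,0,-8,0],[0,0,-8,0],[0,0,-8,0]]

```text
time_s: 4.25
ee_pos: [0.6066, -0.1011, 0.2894]
eef_rot: [0.985, 0.17, 0.0, -0.0]
force: [0.6, 0.4, -0.2]
grip_width: 0.75
```

Emit:
servo_tool:
  increments:
    - [[0,0,-2,0],[0,0,-4,0],[0,0,-4,0],[0,0,-4,0]]

```text
time_s: 4.75
ee_pos: [0.6066, -0.1011, 0.2853]
eef_rot: [0.985, 0.17, 0.0, -0.0]
force: [-0.8, -0.9, 0.4]
grip_width: 0.749
```

Emit:
servo_tool:
  increments:
    - [[0,0,-2,0],[0,0,-4,0],[0,0,-4,0],[0,0,-4,0]]

```text
time_s: 5.25
ee_pos: [0.6066, -0.1011, 0.2815]
eef_rot: [0.985, 0.17, 0.0, 0.0]
force: [-1.0, -0.1, 1.9]
grip_width: 0.754
```

Emit:
servo_tool:
  increments:
    - [[0,0,-2,0],[0,0,-4,0],[0,0,-5,0],[0,0,-5,0]]

```text
time_s: 5.75
ee_pos: [0.6066, -0.1011, 0.2763]
eef_rot: [0.985, 0.17, 0.0, 0.0]
force: [-0.6, -0.0, 4.6]
grip_width: 0.751
```

Emit:
servo_tool:
  increments:
    - [[0,0,-2,0],[0,0,-4,0],[0,0,-4,0],[0,0,-4,0]]

```text
time_s: 6.25
ee_pos: [0.6067, -0.1012, 0.2725]
eef_rot: [0.985, 0.17, 0.0, 0.0]
force: [-0.7, -0.4, 7.1]
grip_width: 0.749
```

Emit:
servo_tool:
  increments:
    - [[0,0,-1,0],[0,0,-2,0],[0,0,-2,0],[0,0,-2,0]]

```text
time_s: 6.75
ee_pos: [0.6068, -0.1013, 0.2715]
eef_rot: [0.985, 0.17, 0.001, 0.0]
force: [-5.5, 0.2, 16.4]
grip_width: 0.748
```

Emit:
servo_tool:
  increments:
    - [[1,-2.8,0,0],[2,-5.6,0,0],[3,-8.5,0,0],[4,-11.3,0,0],[4,-11.3,0,0]]

```text
time_s: 7.38
ee_pos: [0.6111, -0.1101, 0.2715]
eef_rot: [0.985, 0.171, 0.001, -0.001]
force: [-6.0, 10.3, 16.5]
grip_width: 0.749
```

Emit:
servo_tool:
  increments:
    - [[1,-2.8,0,0],[2,-5.6,0,0],[3,-8.5,0,0],[4,-11.3,0,0],[4,-11.3,0,0]]

```text
time_s: 8.0
ee_pos: [0.6152, -0.1215, 0.2715]
eef_rot: [0.985, 0.171, 0.001, -0.001]
force: [-3.8, 9.3, 14.8]
grip_width: 0.75
```

Emit:
servo_tool:
  increments:
    - [[0.7,-1.9,0,0],[1.3,-3.8,0,0],[2,-5.6,0,0],[2,-5.6,0,0]]

```text
time_s: 8.5
ee_pos: [0.6172, -0.127, 0.2715]
eef_rot: [0.985, 0.171, 0.001, -0.001]
force: [-4.4, 10.9, 16.0]
grip_width: 0.753
```

Emit:
servo_tool:
  increments:
    - [[0.4,-1,0,0],[0.7,-1.9,0,0],[0.7,-1.9,0,0]]

```text
time_s: 8.88
ee_pos: [0.6175, -0.1277, 0.2714]
eef_rot: [0.985, 0.172, 0.0, -0.002]
force: [-10.6, 16.8, 17.9]
grip_width: 0.749
```

Emit:
servo_tool:
  increments:
    - [[0.4,-1,0,0],[0.7,-1.9,0,0],[0.7,-1.9,0,0]]

```text
time_s: 9.25
ee_pos: [0.6176, -0.1278, 0.2713]
eef_rot: [0.985, 0.172, -0.0, -0.003]
force: [-14.9, 24.9, 21.3]
grip_width: 0.751
```

Run:
```python
from h import *
a=cap('scene','s2')
cv2.imwrite('pics/c4.png',cv2.resize(a['pixels'][115:235,245:345],None,fx=5,fy=5,interpolation=cv2.INTER_CUBIC))
```

```text
(no output)
```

View pics/c4.png

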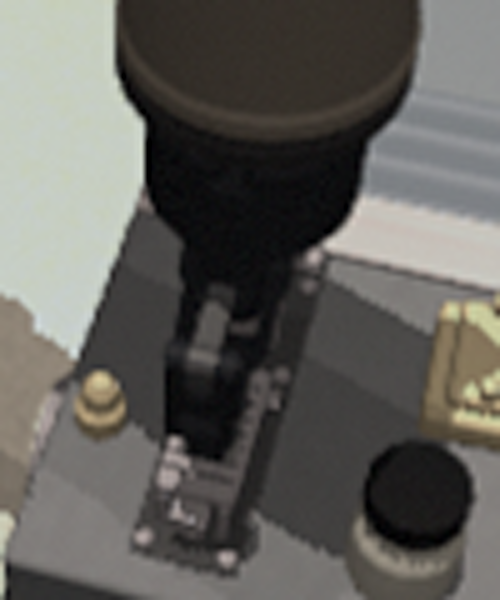

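The hand is stopped hard after 28 mm of travel, and force kept rising with no further motion, so the bolt is at its stop. The picture shows the finger holding the pad down, and the die (100,400) and jar (415,500) unmoved. I'll ease the push off and lift straight up.

Emit:
servo_tool:
  increments:
    - [[-0.5,1.4,0,0],[-1,2.8,0,0],[-1,2.8,3,0],[-1,2.8,6,0],[-1,2.8,9,0],[-1,2.8,12,0],[-1,2.8,15,0],[-1,2.8,15,0]]

```text
time_s: 10.3
ee_pos: [0.6163, -0.1281, 0.2844]
eef_rot: [0.985, 0.171, -0.001, -0.001]
force: [-4.3, 10.3, -1.4]
grip_width: 0.752
```

Emit:
servo_tool:
  increments:
    - [[-0.7,1.9,0,0],[-1.7,4.7,0,0],[-1.7,4.7,0,0],[-1.7,4.7,15,0],[-1.7,4.7,40,0],[-1.7,4.7,80,0],[-1.7,4.7,120,0],[-30,-40,120,0],[-60,-90,120,0],[-90,-140,120,0],[-120,-190,120,0],[-150,-240,120,0],[-150,-240,120,0],[-150,-240,120,0],[-150,-240,120,0]]

```text
time_s: 12.18
ee_pos: [0.4679, -0.3692, 0.4058]
eef_rot: [0.985, 0.171, 0.0, 0.0]
force: [-0.2, 0.3, -0.3]
grip_width: 0.75
```

Run:
```python
from h import *
a=cap('scene','s3');b=cap('top','t3')
a0,b0=load('s0'),load('t0')
w=lambda p,y,x,k,h=60:cv2.resize(p[y:y+h,x:x+100],None,fx=k,fy=k,interpolation=cv2.INTER_CUBIC)
C=np.vstack([np.hstack([w(a0['p'],140,240,4,85),w(a['pixels'],140,240,4,85)]),np.hstack([w(b0['p'],125,205,4),w(b['pixels'],125,205,4)])])
cv2.imwrite('pics/c5.png',C);print(C.shape,r.observe()['force'])
```

```text
(580, 800, 3) [-0.41393653 -0.49992289  0.95648162]
```

View pics/c5.png

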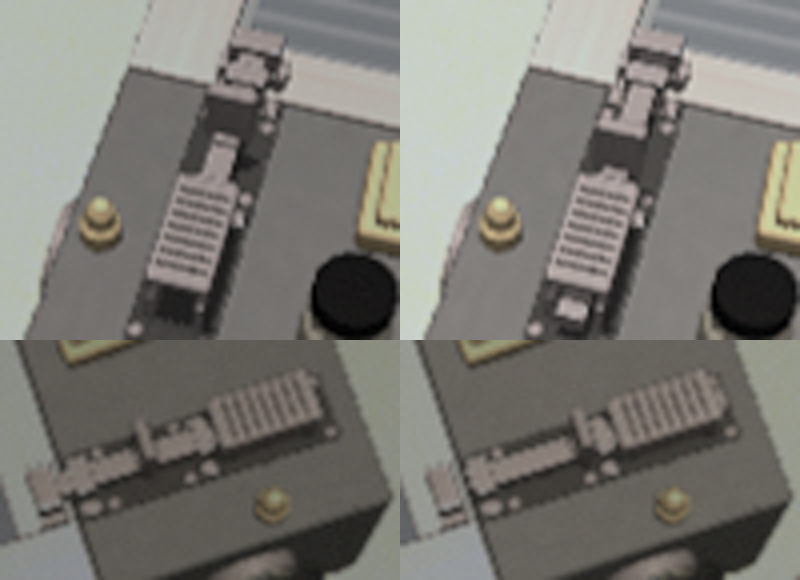

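The before/after picture shows the tab drawn back from about (143,435) to (580,428) in the top view, the pad apparently up again, and the keeper, die, jar and cast unchanged. I'll check pad height, tab travel and the loose things numerically.

Run:
```python
from h import *
a0,b0,a,b=[load(f) for f in('s0','t0','s3','t3')] if 0 else (load('s0'),load('t0'),None,None)
A=cv2.imread('pics/s3.png');B=cv2.imread('pics/t3.png');A0=cv2.imread('pics/s0.png');B0=cv2.imread('pics/t0.png')
def m(I0,I,x,y,w,h,k=8,g=14):
    up=lambda i:cv2.resize(i,None,fx=k,fy=k,interpolation=cv2.INTER_CUBIC)
    t=up(I0[y:y+h,x:x+w]);S=up(I[y-g:y+h+g,x-g:x+w+g]);R=cv2.matchTemplate(S,t,cv2.TM_CCOEFF_NORMED);_,v,_,l=cv2.minMaxLoc(R)
    return np.array(l)/k-g,round(v,2)
print('pad scene',m(A0,A,276,183,24,30,g=4),'pad top',m(B0,B,258,130,28,24,g=4))
c=np.array([.6257,-.1517,.263]);print('1cm pad press would be px',proj(a0,c-[0,0,.01])-proj(a0,c))
print('tab scene',m(A0,A,291,156,16,10),'tab top',m(B0,B,237,142,8,14))
d=np.array([-.335,.942,0]);t=np.array([.6,-.08,.282])
for s in(.020,.022,.024):print(s,'scene',proj(a0,t-d*s)-proj(a0,t),'top',proj(b0,t-d*s)-proj(b0,t))
for n,I0,I,q in[('die',A0,A,(256,186,16,18)),('jar',A0,A,(314,200,28,34)),('cast_a',A0,A,(328,172,34,34)),('cast_b',A0,A,(132,284,36,38)),('denture',A0,A,(188,298,30,38)),('bowl',A0,A,(198,318,62,60)),('handp',A0,A,(142,218,45,50)),('keeper',A0,A,(294,146,20,8))]:print(n,*m(I0,I,*q,g=4))
```

```text
pad scene (array([0., 0.]), 0.99) pad top (array([0., 0.]), 0.97)
1cm pad press would be px [-0.25030899  2.81752596]
tab scene (array([-0.125,  0.125]), 0.74) tab top (array([ 9.125, -3.25 ]), 0.83)
0.02 scene [-2.40433631  7.49272715] top [ 8.15337189 -2.69793305]
0.022 scene [-2.64871108  8.25428181] top [ 8.96668609 -2.96705695]
0.024 scene [-2.89381526  9.01810953] top [ 9.77963348 -3.23605948]
die [0. 0.] 1.0
jar [0. 0.] 1.0
cast_a [0. 0.] 1.0
cast_b [0. 0.] 1.0
denture [0.    0.125] 0.84
bowl [0. 0.] 1.0
handp [-0.125 -0.125] 0.74
keeper [0. 0.] 0.98
```

```bash
python3 -c "
from plant import r
print(r.finish_job())"
```

```text
the job is handed in; nothing more can be done
None
```

The bolt is open and locked, and the job is handed in; the hand-in gave no verdict. With the fingers set 75 % open along the bolt's line, one fingertip pressed the catch down to its stop. The force followed the spring to 7 N and then jumped to 16 N. The other fingertip slid the bolt back by its tab until it stopped hard, after 28 mm of hand travel including the starting clearance. I then eased off, lifted straight up and moved the arm clear, about 12 s on the robot's clock.

**Checks that agreed:**
- **Catch:** the pad is back exactly where it was in both views (0 px shift; fully pressed would show as 2.8 px), so it has sprung up.
- **Bolt:** the tab moved about 22.5–24 mm back in the top view, measured against the starting picture.
- **Surroundings:** the keeper, die, jar, both casts and the bowl show no shift.

**Checks that were weak or disagreed:**
- **Tab in the scene view:** the match showed no movement (score only 0.74). I discounted it because the patch matched fixed parts behind the tab; the picture itself shows the tab moved.
- **Denture and handpiece:** they matched with lower scores (0.84 and 0.74), but with a shift of 0.2 px or less. The lower scores may come from the arm or its shadow.

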